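# Proving a screen arm's spring and locking it again

### The job

Before the screen is hung, prove the spring of its lift arm on the bench stand: first get the open bin of bolts out from under the arm's square head plate, a couple of centimetres clear and standing upright on the table. Then throw the lock lever fully over so that the arm is free and springs up, press the head plate right down to its bottom stop and hold it there for a second, let it rise again, and throw the lever fully back so that the arm is locked level. Do not press the head onto the bin, and leave the other things on the table where they are.

Things in the scene. Friction and masses are not known exactly. Their poses are not given: they have to be found in the camera images.
- stand: fixed stand of the lift arm. Origin on the table under the hinge; y axis along the arm towards the head plate, x away from the robot, z up. Base plate 12 mm thick, x -135 to 65, y -130 to 130 mm. Hinge axis along x, 120 mm up. White arm 30 mm wide, its top 132 mm up when level, tail weight (top 143 mm) at y -175 to -125, head plate y 155 to 245 mm. Lever pivot (axis along x) at x -110, y 0, z 62 mm.
- head_top (a point): centre of the top face of the arm's head plate, a horizontal steel square 90 x 90 mm, 10 mm thick, 200 mm from the hinge along the arm; 137 mm above the table when the arm is level. It moves with the arm.
- beam (a joint): angle of the arm, rad: 0 = level (locked), positive = head plate down. Stops at -0.12 (top) and 0.22 (bottom, the head 44 mm below level). With the lock off a damped spring lifts it to the top stop within a second: about 2 N at the head near the top, 6 N at the bottom.
- lever (a joint): angle of the lock lever, rad: 0 = arm locked (leans 0.65 rad from upright towards the head plate, +y of the stand), 1.3 = arm free (leans 0.65 rad the other way). Swings in the plane x = -110 mm of the stand, stays where left, needs 1 to 6 N at the knob, most when locking. It raises two pads under the arm which, fully up, hold it level. Starts locked, at 0 to 0.05.
- lever_knob (a point): centre of the black ball knob, 26 mm in diameter, at the end of the lock lever, 90 mm from the lever's pivot; the lever is a steel rod 12 mm thick. The knob passes 152 mm above the table at mid swing and stands 134 mm above it at either end.
- bin_mid (a point): centre (half-way up) of the open-topped grey plastic bin: outside 70 (its x) x 140 (its y) x 85 mm high, walls 4 mm, 0.25 to 0.5 kg, a few bolts on its floor below 20 mm. Its y axis points along the arm, away from the hinge, within 0.12 rad; 25 to 45 mm of it lie under the head plate, the rest sticks out and is open above. Loose, slides on the table.
- tape_measure: yellow and black tape measure, 34 x 64 x 62 mm high; origin under its centre. Leave alone.
- screwdriver: black-handled screwdriver lying on the table behind the arm. Leave alone.
- pencil: flat carpenter's pencil 150 x 12 x 8 mm, lying on the table behind the arm's tail. Leave alone.
- angle_bracket: black steel angle bracket 50 x 110 mm, 42 mm high, in front of the bin. Leave alone.
- plug_box: small cardboard box 55 x 85 x 45 mm high, behind the bin. Leave alone.
- impact_driver: red and black impact driver standing on its battery, 203 mm high, on the left side of the table. Leave alone.
Not all that is in view belongs to the job. Leave any green or yellow look-alike of the part that bears bin_mid alone.

How it is judged:
By the outcome, as a careful person would: the job done as asked, in the order asked, and still so for the second after the job is handed in, with the robot touching nothing.
It also fails if it takes over 66 s, if anything falls off the work surface, if the arm or the gripper's body presses on something with over 40 N, if the wrist force passes 120 N, or if a joint passes its speed limit or range.

### The arm

A 6-joint arm with a two-finger parallel gripper is mounted at the origin on the work surface. World frame = base frame: x ahead of the robot, y to its left, z up, the work surface at z = 0. Lengths are in m, angles in degrees, forces in N, time in s.
With the tool pointing down it reaches from about 0.375 to 0.9 m from the base axis. Payload 3.1 kg.
Tool frame: the origin (TCP) lies at the very end of the fingers, on their centre line; the grasp point (between the pads) lies 19 mm behind it; z points along the fingers, y is the direction in which the jaws open and shut (so a half turn about z gives the same grasp; the last joint's range is limited). The gripper opens to 87 mm and grips with 3 to 60 N. Pads are 19 mm wide; open, the fingers measure 117 mm over their backs; the gripper's body (75 mm by 190 mm) begins 51 mm behind the grasp point.
Start: joints at [-10.227, 30.224, 82.088, -0, 67.689, -10.227], TCP at [0.625, 0, 0.223] pointing down, gripper open.
Joint ranges: [-176.69, 176.69], [-43.24, 126.21], [12.49, 139.97], [-82, 262], [0, 151.66], [-163.58, 163.58]. Speed limits (degrees/s): [159.86, 159.86, 180, 180, 180, 180].

### API

Orientations are given as a 3x3 rotation matrix whose columns are the frame's x, y, z axes.
In Python, from rig import read_state, capture, hand_in gives the robot as it stands. The module is installed in compiled form; this text tells all that it offers.
- The arm moves only by the tool move_arm, never from a script. Its arguments are lists of equal length, an entry for each row: "linear": the shift along the tool's x, y, z in cm, a list of three; "angular": the turn, a rotation vector about the tool's x, y, z in rad, a list of three; "fingers": the gripper command: -1 is fully open, 1 is shut, values between are in proportion. In form: {"linear": [[tx, ty, tz], ...], "angular": [[wx, wy, wz], ...], "fingers": [fingers, ...]}. A call has 1 to 12 rows; each row is the pose to reach, as a shift and turn from the pose measured when the call began, along the tool's axes at that moment; what a row does not reach only later rows make up. A row lasts 1/12 s, in which the tool goes at most 41.7 mm and 7.16 degrees, less where a joint would pass 70% of its speed; a pose out of reach is approached as far as the arm can. A call with a gripper value outside its range is refused whole. The fingers move at their own pace and stop on an object; the grip force is fixed at half the most. Time passes only in rows, so rows that repeat a pose let the fingers close. It gives the time, the measured TCP pose, the force and the opening at its end, in the units of the state.
- read_state(): the state, without advancing time (a new reading comes with each control period).
- capture(name): name is "scene" or "side" or "wrist"; returns a dict with "color" (400x640x3 uint8, red, green, blue), "fx", "fy", "cx", "cy" (pixels), "k1" (the pictures are not rectified: a ray, as slopes to the right and down, at radius r is drawn at 1 + k1 r^2 times it, then the intrinsics apply), "view" (4x4, takes a point from world to camera coordinates); the wrist camera has in their place "hand_eye" (4x4, takes a point from camera to tool coordinates, whose origin is the TCP and whose axes are the flange's). Camera axes: x right, y down, z forward; pixel columns grow to the right and rows downward; lengths in m; the calibration is good to about 2 mm. A picture is of the moment at which its call begins: read the wrist's pose just before it. There is no depth.
- hand_in(): hands the job in, once; it reports no verdict.
The state is a dict: "time_s": time; "joint_positions": joint angles; "qvel": joint speeds; "tau": joint torques, N m; "position": TCP position; "tcp_rot": TCP orientation; "force": force on the tool from outside, world axes, zero at the start; "moment": the same for the moment, N m; "opening": opening from 0.0 (shut) to 1.0 (fully open).
Only numpy, scipy, OpenCV 4.12 (cv2) and the standard library are available. Lean on these libraries where they do the work, as an engineer would, in place of code of your own. Each camera call takes 0.05 s, during which the arm holds its last target. There are 200 camera calls.

## Working session

There is one attempt and no reset: what is moved stays moved. The work goes in short steps, Python scripts to look and compute and a tool call to move; the robot and the scene stay as the last step left them, time stands still between calls to the robot, and variables do not carry over. Pictures are saved under pics/ and viewed, about 8 in all and at most 12, crops included, and the job is handed in when it is done.

Besides the shell and the picture viewer there is one more tool, called after ">>>" as a command line: name --argument value ..., lists and objects as JSON in quotes. move_arm: Moves the arm, as the interface text tells. Its arguments: {"type":"object","properties":{"linear":{"type":"array"},"angular":{"type":"array"},"fingers":{"type":"array"}},"required":["linear","angular","fingers"]}

```bash
mkdir -p pics
cat > h.py <<'E'
import numpy as np, cv2, pickle
from rig import read_state, capture, hand_in
def snap(n,f):
    s=read_state(); c=capture(n); cv2.imwrite('pics/'+f+'.png',c['color'][:,:,::-1])
    if n=='wrist':
        T=np.eye(4);T[:3,:3]=np.array(s['tcp_rot']);T[:3,3]=s['position']
        c['view']=np.linalg.inv(T@np.array(c['hand_eye']))
    pickle.dump(c,open('pics/'+f+'.pkl','wb')); return c
def load(f): return pickle.load(open('pics/'+f+'.pkl','rb'))
def ray(c,u,v):
    d=np.array([(u-c['cx'])/c['fx'],(v-c['cy'])/c['fy']]); p=d.copy()
    for _ in range(20): p=d/(1+c['k1']*(p@p))
    V=np.array(c['view']);R=V[:3,:3];return -R.T@V[:3,3],R.T@np.array([p[0],p[1],1])
def atz(c,u,v,z):
    o,d=ray(c,u,v);return o+d*(z-o[2])/d[2]
def tri(*obs):
    A=np.zeros((3,3));b=np.zeros(3)
    for c,u,v in obs:
        o,d=ray(c,u,v);d=d/np.linalg.norm(d);P=np.eye(3)-np.outer(d,d);A+=P;b+=P@o
    x=np.linalg.solve(A,b);return x
def proj(c,p):
    V=np.array(c['view']);q=V[:3,:3]@np.array(p)+V[:3,3];m=q[:2]/q[2];m=m*(1+c['k1']*(m@m))
    return np.round([m[0]*c['fx']+c['cx'],m[1]*c['fy']+c['cy']],1)
E
python3 - <<'E'
from h import *
np.set_printoptions(precision=4,suppress=True)
for n in ['scene','side','wrist']:
    c=snap(n,n+'0'); print(n,c['fx'],c['k1'],ray(c,c['cx'],c['cy']))
a=cv2.imread('pics/scene0.png');b=cv2.imread('pics/side0.png')
s=read_state();print(s['position'],s['tcp_rot'],s['force'],s['opening'],s['time_s'])
E
```

```text
scene 497.6960196882498 -0.11070332056307193 (array([ 1.187 , -0.0168,  1.2368]), array([-0.4964,  0.079 , -0.8645]))
side 465.32117587144154 -0.10981025053940967 (array([0.1661, 1.0273, 1.0039]), array([ 0.2556, -0.704 , -0.6626]))
wrist 328.97226915316037 -0.03939132929428084 (array([0.6244, 0.0816, 0.3847]), array([-0.0038, -0.2896, -0.9571]))
[0.6244 0.0001 0.2218] [[ 0.      1.     -0.0017]
 [ 1.     -0.      0.0003]
 [ 0.0003 -0.0017 -1.    ]] [ 0.059  -0.8496 -0.3101] 0.9952750875643839 0.15
```

View pics/scene0.png

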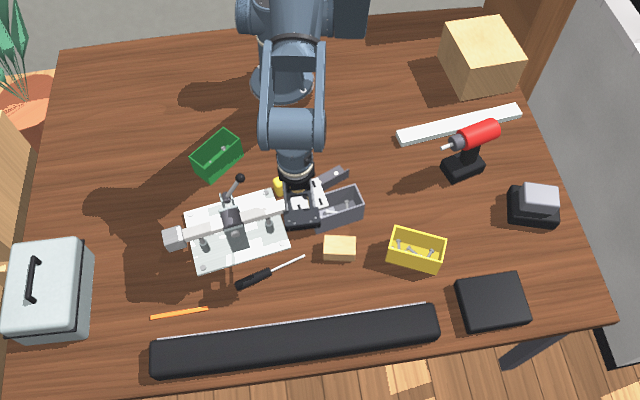

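View pics/side0.png

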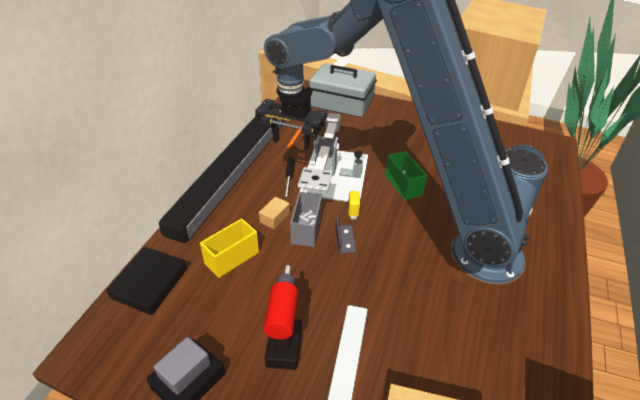

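The scene picture shows the stand at about (235,230), the grey bin at (340,205), the tape near (280,187), the plug box (340,247) and the bracket (335,178). In the side view the bin is at (308,218), the knob at (358,155) and the head plate at (317,180). I'll enlarge both.

Run:
```python
import cv2
a=cv2.imread('pics/scene0.png')[140:290,155:375];b=cv2.imread('pics/side0.png')[105:260,250:380]
cv2.imwrite('pics/sc1.png',cv2.resize(a,None,fx=3.6,fy=3.6,interpolation=cv2.INTER_CUBIC))
cv2.imwrite('pics/sd1.png',cv2.resize(b,None,fx=3.8,fy=3.8,interpolation=cv2.INTER_CUBIC))
```

```text
(no output)
```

View pics/sc1.png

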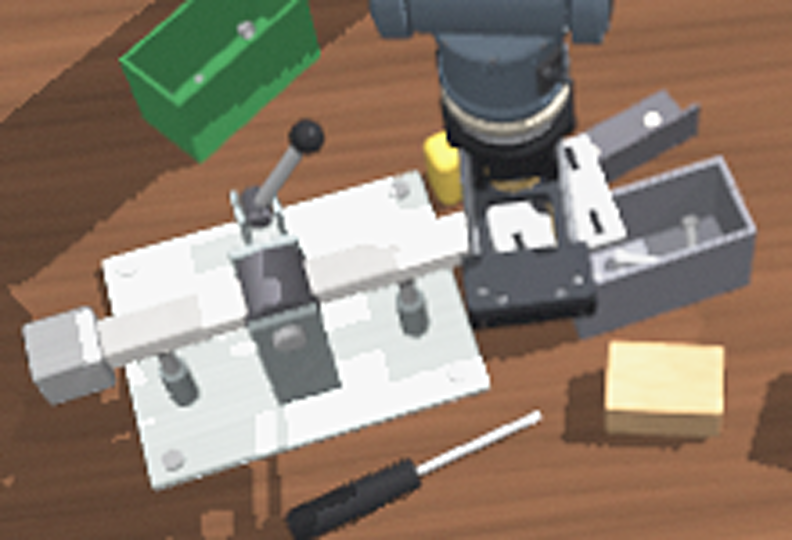

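View pics/sd1.png

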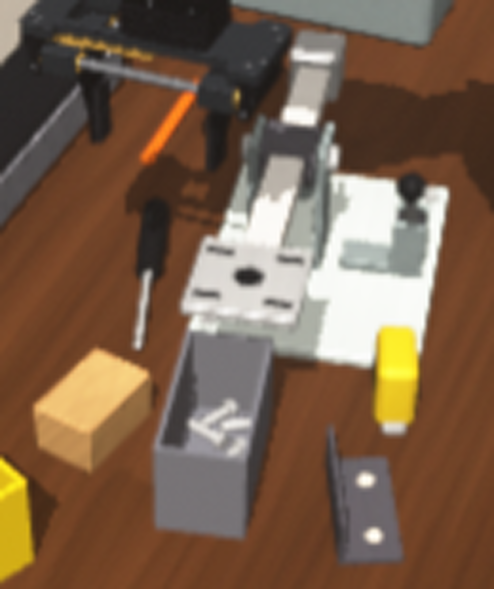

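Run:
```python
from h import *
np.set_printoptions(precision=4,suppress=True)
S=load('scene0');D=load('side0')
s=lambda u,v,z:atz(S,155+u/3.6,140+v/3.6,z)
d=lambda u,v,z:atz(D,250+u/3.8,105+v/3.8,z)
C=np.array([s(103,260,.012),s(420,172,.012),s(490,387,.012),s(152,488,.012)])[:,:2]
L=np.array([[-.135,-.13],[-.135,.13],[.065,.13],[.065,-.13]])
a=L-L.mean(0);b=C-C.mean(0);U,_,Vt=np.linalg.svd(a.T@b);R=(U@Vt).T
o=C.mean(0)-R@L.mean(0);print('stand',o,np.degrees(np.arctan2(R[1,0],R[0,0])),'res',C-(L@R.T+o))
loc=lambda p:(R.T@(np.array(p)[:2]-o))*1000
print('plate side corner .012', loc(d(447,187,.012)),loc(d(425,363,.012)))
for n,p in dict(headA=d(207,237,.137),headB=d(313,258,.137),headC=d(293,325,.137),headD=d(183,308,.137)).items(): print(n,p,loc(p))
print('bin top')
for p in [s(723,158,.085),s(755,237,.085),d(155,450,.085),d(245,460,.085),d(192,330,.085),d(275,340,.085)]: print(p,loc(p))
print('bin bottom');
for p in [d(157,522,0),d(243,532,0),s(750,287,0),s(583,338,0)]: print(p,loc(p))
k=tri((S,155+307/3.6,140+136/3.6),(D,250+412/3.8,105+187/3.8));print('knob',k,loc(k), 'sc@.134',loc(s(307,136,.134)),'sd',loc(d(412,187,.134)))
print('tape top'); 
for p in [d(380,330,.062),d(415,330,.062),d(380,372,.062),d(416,372,.062),d(380,425,0),s(428,140,.062),s(455,138,.062)]: print(p,loc(p))
print('bracket',[loc(p) for p in [d(330,430,.042),d(345,560,0),d(402,557,0),d(385,460,0),d(340,500,.042)]])
print('box top',[loc(p) for p in [d(97,350,.045),d(152,380,.045),d(90,430,.045),d(35,405,.045),s(610,343,.045),s(722,345,.045),s(720,410,.045),s(606,408,.045)]])
```

```text
stand [ 0.5771 -0.1727] 10.164472594972622 res [[-0.0004  0.0007]
 [ 0.0007 -0.0008]
 [-0.0003 -0.0007]
 [-0.      0.0009]]
plate side corner .012 [-138.0016 -131.9186] [-146.8155  125.0135]
headA [ 0.586  -0.0154  0.137 ] [ 36.527  153.2715]
headB [ 0.4984 -0.0226  0.137 ] [-50.9795 161.6432]
headC [0.485  0.0603 0.137 ] [-49.5523 245.555 ]
headD [0.5695 0.0737 0.137 ] [ 35.9814 243.8669]
bin top
[0.488 0.162 0.085] [-28.6341 345.2006]
[0.5591 0.1737 0.085 ] [ 43.3866 344.1209]
[0.5496 0.1752 0.085 ] [ 34.329  347.3168]
[0.4843 0.1597 0.085 ] [-32.763  343.5299]
[0.5765 0.0389 0.085 ] [ 36.7482 208.4153]
[0.5111 0.025  0.085 ] [-30.1458 206.2171]
bin bottom
[0.5521 0.1688 0.    ] [ 35.6425 340.5489]
[0.4866 0.1533 0.    ] [-31.5603 336.8931]
[0.5563 0.1758 0.    ] [ 40.9982 346.7247]
[0.5814 0.041  0.    ] [ 41.9644 209.5778]
knob [ 0.4552 -0.1443  0.1359] [-115.0142   49.4588] sc@.134 [-114.6131   50.0999] sd [-115.9405   45.0745]
tape top
[ 0.4444 -0.0449  0.062 ] [-108.0855  149.2167]
[ 0.4177 -0.056   0.062 ] [-136.2889  143.0198]
[0.4285 0.0042 0.062 ] [-115.0898  200.3941]
[ 0.4018 -0.0068  0.062 ] [-143.3325  194.2433]
[ 0.4256 -0.0009  0.    ] [-118.8636  195.883 ]
[ 0.425  -0.0585  0.062 ] [-129.5541  139.1975]
[ 0.4262 -0.0376  0.062 ] [-124.6844  159.6436]
bracket [array([-84.1834, 254.1045]), array([-113.0706,  349.1473]), array([-155.2857,  337.1187]), array([-128.397 ,  235.5983]), array([-103.5426,  327.8063])]
box top [array([117.4809, 204.1853]), array([ 64.9744, 230.1853]), array([ 98.8734, 296.969 ]), array([148.7438, 278.6056]), array([ 73.4855, 221.2832]), array([101.1979, 299.2375]), array([149.9164, 280.0096]), array([122.2757, 202.1764])]
```

>>> move_arm --linear '[[3,-2.4,0],[6,-4.8,0],[9,-7.2,0],[11.5,-9,0],[12.6,-9.6,0],[12.6,-9.6,0],[12.6,-9.6,0]]' --angular '[[0,0,-0.05],[0,0,-0.1],[0,0,-0.14],[0,0,-0.177],[0,0,-0.177],[0,0,-0.177],[0,0,-0.177]]' --fingers '[-1,-1,-1,-1,-1,-1,-1]'

```text
time_s: 0.73
position: [0.5292, 0.1261, 0.2222]
tcp_rot: [[-0.177, 0.984, -0.0], [0.984, 0.177, -0.0], [-0.0, -0.0, -1.0]]
force: [0.0, -0.3, -0.5]
opening: 0.996
```

```bash
cat >> h.py <<'E'
th=np.radians(10.164);RS=np.array([[np.cos(th),-np.sin(th)],[np.sin(th),np.cos(th)]]);OS=np.array([.5771,-.1727])
loc=lambda p:(RS.T@(np.array(p)[:2]-OS))*1000
glob=lambda x,y,z:np.array([*(OS+RS@np.array([x,y])/1000),z/1000])
np.set_printoptions(precision=4,suppress=True)
E
python3 - <<'E'
from h import *
c=snap('wrist','w1')
s=read_state();print(s['position'],loc(s['position']),s['tcp_rot'])
S=load('scene0')
print([loc(atz(S,*p,0)) for p in [(388,262),(442,273),(442,180),(485,165)]],loc(atz(S,390,228,.08)))
E
```

```text
[0.5299 0.1254 0.2222] [  6.1384 301.7852] [[-0.1759  0.9844  0.0003]
 [ 0.9844  0.1759 -0.0005]
 [-0.0005  0.0002 -1.    ]]
[array([182.5069, 364.9429]), array([258.5932, 490.369 ]), array([ -9.4947, 614.7362]), array([-17.2087, 763.7919])] [123.9063 384.8205]
```

View pics/w1.png

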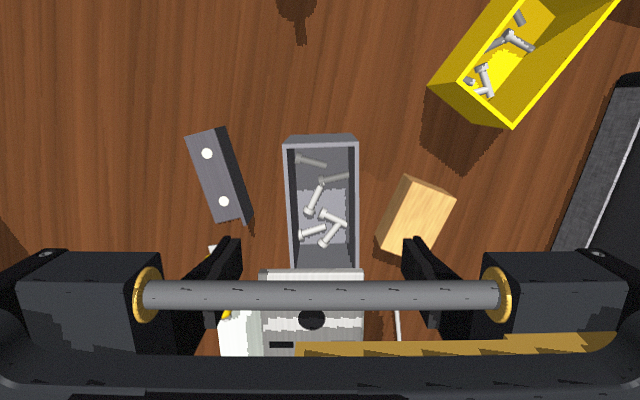

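The wrist picture shows the bin rim running from (282,147)–(358,146) at the far end to about (290,268)–(362,268) at the head plate. The bracket is to the left and the box to the right, both clear.

Run:
```python
from h import *
c=load('w1')
for p in [(282,147),(358,146),(290,268),(362,268)]: print(loc(atz(c,*p,.085)))
for p in [(245,222),(253,228),(378,250),(403,173)]: print('brk/box',loc(atz(c,*p,.043)))
```

```text
[-30.8186 343.6417]
[ 38.3396 344.4832]
[-27.0906 220.7708]
[ 46.3083 220.7335]
brk/box [-80.0858 254.9429]
brk/box [-71.6001 247.7903]
brk/box [ 69.4628 220.7828]
brk/box [ 91.6783 310.3887]
```

>>> move_arm --linear '[[0,0,3],[0,0,6],[0,0,9],[0,0,12],[0,0,14.5],[0,0,16],[0,0,16.7],[0,0,16.7],[0,0,16.7]]' --angular '[[0,0,-0.04],[0,0,-0.04],[0,0,-0.04],[0,0,-0.04],[0,0,-0.04],[0,0,-0.04],[0,0,-0.04],[0,0,-0.04],[0,0,-0.04]]' --fingers '[-1,-1,-1,-1,-1,-1,-1,-1,-1]'

```text
time_s: 1.53
position: [0.5312, 0.1245, 0.0552]
tcp_rot: [[-0.214, 0.977, 0.001], [0.977, 0.214, -0.001], [-0.001, 0.001, -1.0]]
force: [-0.6, -0.7, -0.4]
opening: 1.002
```

>>> move_arm --linear '[[0,0,0],[0,0,0],[0,0,0],[0,0,0],[0,0,0],[0,0,0]]' --angular '[[0,0,0],[0,0,0],[0,0,0],[0,0,0],[0,0,0],[0,0,0]]' --fingers '[0.2,0.6,1,1,1,1]'

```text
time_s: 2.03
position: [0.5306, 0.1243, 0.0561]
tcp_rot: [[-0.214, 0.977, 0.0], [0.977, 0.214, -0.001], [-0.001, 0.0, -1.0]]
force: [-1.3, -1.1, 5.9]
opening: 0.8
```

>>> move_arm --linear '[[0.5,0,0],[1.2,0,0],[2,0,0],[3,0,0],[4,0,0],[5,0,0],[6,0,0],[6.7,0,0],[7,0,0],[7,0,0],[7,0,0]]' --angular '[[0,0,0],[0,0,0],[0,0,0],[0,0,0],[0,0,0],[0,0,0],[0,0,0],[0,0,0],[0,0,0],[0,0,0],[0,0,0]]' --fingers '[1,1,1,1,1,1,1,1,1,1,1]'

```text
time_s: 2.95
position: [0.5154, 0.1939, 0.0562]
tcp_rot: [[-0.213, 0.977, 0.0], [0.977, 0.213, 0.001], [0.001, 0.001, -1.0]]
force: [-0.5, 2.8, 1.7]
opening: 0.801
```

>>> move_arm --linear '[[0,0,0],[0,0,0],[0,0,0],[0,0,0],[0,0,0]]' --angular '[[0,0,0],[0,0,0],[0,0,0],[0,0,0],[0,0,0]]' --fingers '[-1,-1,-1,-1,-1]'

```text
time_s: 3.37
position: [0.5155, 0.1935, 0.0561]
tcp_rot: [[-0.213, 0.977, 0.0], [0.977, 0.213, 0.001], [0.001, 0.0, -1.0]]
force: [0.3, 1.3, 0.2]
opening: 0.993
```

>>> move_arm --linear '[[0,0,-2],[0,0,-5],[0,0,-8.5],[0,0,-12],[0,0,-15],[0,0,-17],[0,0,-17]]' --angular '[[0,0,0],[0,0,0],[0,0,0],[0,0,0],[0,0,0],[0,0,0],[0,0,0]]' --fingers '[-1,-1,-1,-1,-1,-1,-1]'

```text
time_s: 3.95
position: [0.5185, 0.1938, 0.2311]
tcp_rot: [[-0.212, 0.977, 0.011], [0.977, 0.212, 0.002], [-0.0, 0.011, -1.0]]
force: [0.1, -0.2, 0.1]
opening: 0.999
```

Run:
```python
from h import *
c=snap('wrist','w2');a=snap('side','sd2');b=snap('scene','sc2')
f=lambda n,y0,y1,x0,x1,k:cv2.resize(cv2.imread('pics/'+n+'.png')[y0:y1,x0:x1],None,fx=k,fy=k,interpolation=cv2.INTER_CUBIC)
w=cv2.resize(cv2.imread('pics/w2.png')[60:400,150:500],(350,340))
A=f('sd2',105,265,250,380,3.7)[:592]
B=f('sc2',140,280,155,385,1.4)
o=np.zeros((592,800,3),np.uint8);o[:A.shape[0],:A.shape[1]]=A;o[:B.shape[0],478:478+B.shape[1]]=B
w=cv2.resize(w,(320,311));o[210:521,480:800]=w
cv2.imwrite('pics/m2.png',o);print(A.shape,B.shape)
```

```text
(592, 481, 3) (196, 322, 3)
```

View pics/m2.png

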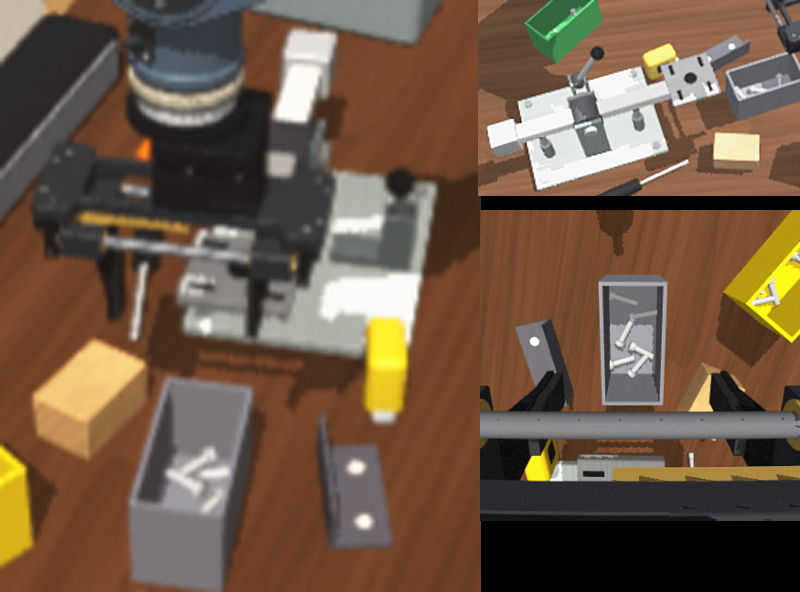

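The bin stands upright and free beyond the head plate: its near rim edge is at (168,380)–(253,388) in the side crop, the plate at about (240,270) and the knob at (401,183). The tape, bracket and box look unmoved. Next I'll put numbers on the gap and the knob.

Run:
```python
from h import *
D=load('sd2');S=load('sc2')
d=lambda u,v,z:loc(atz(D,250+u/3.7,105+v/3.7,z))
print('bin near',d(168,380,.085),d(253,388,.085),'far',d(131,510,.085),d(223,516,.085))
W=load('w2');w=lambda u,v,z:loc(atz(W,150+(u-480)*350/320,60+(v-210)*340/311,z))
print('wrist bin near',w(603,404,.085),w(662,404,.085),'far',w(600,283,.085),w(666,283,.085))
# knob by dark-blob in scene
g=S['color'][150:190,225:250].sum(2)
m=(g<150).astype(np.uint8);n,l,st,ce=cv2.connectedComponentsWithStats(m);i=1+np.argmax(st[1:,4]);print(st[i],ce[i]+[225,150])
u=ce[i]+[225,150];print(loc(atz(S,*u,.134)))
k=tri((S,*u),(D,250+401/3.7,105+183/3.7));print(k,loc(k))
h=lambda u,v:loc(atz(S,155+(u-478)/1.4,140+v/1.4,.137));print('head',h(690,78))
p=read_state()['position'];t=glob(-110,53,200);dl=t-p;r=np.array(read_state()['tcp_rot']);print('to knob200',r.T@dl*100,loc(p))
```

```text
bin near [ 36.1627 280.9263] [-31.0387 275.7934] far [ 31.4725 422.9039] [-35.1507 414.6512]
wrist bin near [-27.5421 278.6888] [ 40.4156 280.7088] far [-30.8839 416.464 ] [ 36.3159 418.7143]
[11 24  9  8 54] [240.     177.5926]
[-115.3853   49.5326]
[ 0.4548 -0.1447  0.1353] [-115.4523   49.1777]
head [ -5.342  199.0826]
to knob200 [-31.3786 -12.4674   2.5416] [  3.1861 371.1052]
```

>>> move_arm --linear '[[-2,-0.8,0],[-5,-2.1,0.3],[-8.5,-3.6,0.8],[-12,-5.1,1.2],[-15.5,-6.6,1.6],[-19,-8,2],[-22.5,-9.5,2.4],[-26,-11,2.8],[-29,-12.3,3.2],[-31,-13.1,3.6],[-31.7,-13.4,4],[-31.7,-13.4,4]]' --angular '[[0,0,0.036],[0,0,0.036],[0,0,0.036],[0,0,0.036],[0,0,0.036],[0,0,0.036],[0,0,0.036],[0,0,0.036],[0,0,0.036],[0,0,0.036],[0,0,0.036],[0,0,0.036]]' --fingers '[-1,-1,-1,-1,-1,-1,-1,-1,-1,-1,-1,-1]'

```text
time_s: 5.1
position: [0.4496, -0.1459, 0.1834]
tcp_rot: [[-0.173, 0.985, -0.005], [0.985, 0.174, 0.003], [0.004, -0.004, -1.0]]
force: [0.6, 1.3, -0.4]
opening: 1.002
```

Run:
```python
from h import *
c=snap('wrist','w3');snap('side','sd3');s=read_state();print(s['position'],s['tcp_rot'],loc(s['position']))
print('expected knob px',proj(c,[.4548,-.1447,.1353]),'head px',proj(c,glob(0,200,137)))
A=cv2.resize(cv2.imread('pics/sd3.png')[110:210,300:400],(400,400),interpolation=cv2.INTER_CUBIC)
w=cv2.imread('pics/w3.png')[:,120:520];cv2.imwrite('pics/m3.png',np.hstack([w,A]))
```

```text
[ 0.4502 -0.1439  0.1843] [[-0.1764  0.9843 -0.0037]
 [ 0.9843  0.1764  0.0027]
 [ 0.0033 -0.0031 -1.    ]] [-119.8612   50.759 ]
expected knob px [330.2 224.4] head px [533.8 -24.6]
```

View pics/m3.png

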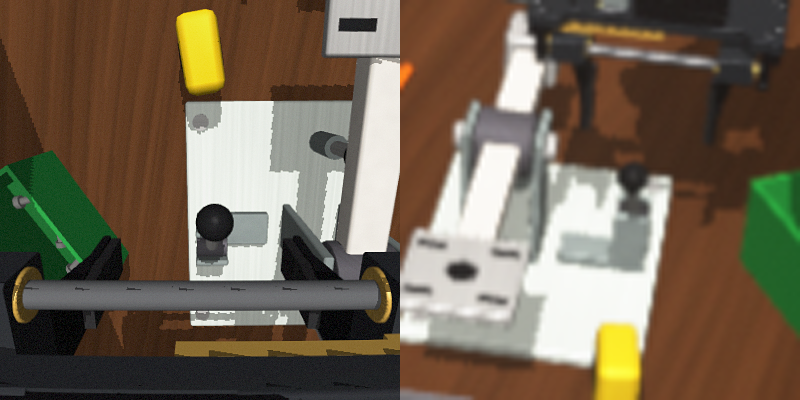

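The knob shows at wrist pixel (334,222), close to the prediction (330,224), with the green bin to the left of the left finger. Next: knob position and hop from this view.

Run:
```python
from h import *
c=load('w3')
print('corner',loc(atz(c,307,103,.012)))
for z in (.134,.136):
  p=atz(c,334,222,z);print(p,loc(p))
print('green',[loc(atz(c,120+u,v,.085)) for u,v in [(128,255),(58,153)]])
s=read_state();r=np.array(s['tcp_rot'])
print('to knob',r.T@(atz(c,334,222,.135)-s['position'])*100)
```

```text
corner [-135.869   128.9749]
[ 0.4572 -0.143   0.134 ] [-112.7776   50.4323]
[ 0.457  -0.1422  0.136 ] [-112.8444   51.1789]
green [array([-186.3942,    1.4259]), array([-236.921 ,   91.4411])]
to knob [-0.0117  0.7206  4.9312]
```

>>> move_arm --linear '[[0,0.7,0],[0,0.72,2],[0,0.72,4],[0,0.72,5.5],[0,0.72,6.5],[0,0.72,6.6],[0,0.72,6.6],[0,0.72,6.6]]' --angular '[[0,0,0],[0,0,0],[0,0,0],[0,0,0],[0,0,0],[0,0,0],[0,0,0],[0,0,0]]' --fingers '[-1,-1,-1,-1,-1,-1,-1,-1]'

```text
time_s: 5.87
position: [0.4578, -0.1417, 0.1188]
tcp_rot: [[-0.178, 0.984, -0.003], [0.984, 0.178, 0.002], [0.003, -0.002, -1.0]]
force: [-0.4, -0.9, -0.6]
opening: 1.0
```

>>> move_arm --linear '[[0,0,0],[0,0,0],[0,0,0],[0,0,0],[0,0,0],[0,0,0],[0,0,0],[0,0,0]]' --angular '[[0,0,0],[0,0,0],[0,0,0],[0,0,0],[0,0,0],[0,0,0],[0,0,0],[0,0,0]]' --fingers '[0,0.2,0.4,0.6,1,1,1,1]'

```text
time_s: 6.53
position: [0.4577, -0.1418, 0.1188]
tcp_rot: [[-0.178, 0.984, -0.003], [0.984, 0.178, 0.002], [0.003, -0.002, -1.0]]
force: [-0.1, 0.2, -0.3]
opening: 0.482
```

Run:
```python
from h import *
s=read_state();print(s['position'],s['tcp_rot'],loc(s['position']),s['force'],s['opening'])
r=np.array(s['tcp_rot']);p=s['position']
# knob at grasp; lever angle est
k=p-r[:,2]*.019;print('grasp',k,loc(k))
y0,z0=.0525,.1345
for a in np.linspace(.03,1.33,11)[1:]:
  y=.09*np.sin(.65-a);z=.062+.09*np.cos(.65-a)
  print(round(a,2),np.round(r.T@np.array([*(RS@np.array([0,y-y0])),z-z0])*100,2))
```

```text
[ 0.4577 -0.1418  0.1188] [[-0.1777  0.9841 -0.0028]
 [ 0.9841  0.1777  0.0023]
 [ 0.0028 -0.0024 -1.    ]] [-112.0366   51.4561] [-0.0827  0.1839 -0.305 ] 0.48227975651815064
grasp [ 0.4578 -0.1419  0.1378] [-111.9918   51.4028]
0.16 [-1.01 -0.   -0.69]
0.29 [-2.08 -0.01 -1.18]
0.42 [-3.19 -0.01 -1.52]
0.55 [-4.35 -0.01 -1.72]
0.68 [-5.52 -0.01 -1.76]
0.81 [-6.68 -0.01 -1.65]
0.94 [-7.82 -0.01 -1.4 ]
1.07 [-8.92 -0.01 -0.99]
1.2 [-9.95 -0.01 -0.45]
1.33 [-10.91  -0.01   0.22]
```

>>> move_arm --linear '[[0,0,0],[0,0,0],[0,0,0],[0,0,0],[0,0,0]]' --angular '[[0,0,0],[0,0,0],[0,0,0],[0,0,0],[0,0,0]]' --fingers '[1,1,1,1,1]'

```text
time_s: 6.95
position: [0.4575, -0.1418, 0.1187]
tcp_rot: [[-0.178, 0.984, -0.003], [0.984, 0.178, 0.002], [0.003, -0.003, -1.0]]
force: [-1.0, -0.4, -0.0]
opening: 0.281
```

>>> move_arm --linear '[[-1,0,-0.69],[-2.08,0,-1.18],[-3.2,0,-1.52],[-4.35,0,-1.72],[-5.52,0,-1.76],[-6.68,0,-1.65],[-7.82,0,-1.4],[-8.92,0,-0.99],[-9.95,0,-0.45],[-11,0,0.22],[-11.1,0,0.22],[-11.1,0,0.22]]' --angular '[[0,0,0],[0,0,0],[0,0,0],[0,0,0],[0,0,0],[0,0,0],[0,0,0],[0,0,0],[0,0,0],[0,0,0],[0,0,0],[0,0,0]]' --fingers '[1,1,1,1,1,1,1,1,1,1,1,1]'

```text
time_s: 7.95
position: [0.4779, -0.2523, 0.1164]
tcp_rot: [[-0.176, 0.984, -0.002], [0.984, 0.176, 0.002], [0.003, -0.001, -1.0]]
force: [1.7, 3.1, 0.2]
opening: 0.279
```

Run:
```python
from h import *
s=read_state();print(loc(s['position']),s['position'],s['tcp_rot'],s['force'],s['opening'])
snap('side','sd4');snap('scene','sc4')
A=cv2.resize(cv2.imread('pics/sd4.png')[95:215,270:390],(480,480),interpolation=cv2.INTER_CUBIC)
B=cv2.resize(cv2.imread('pics/sc4.png')[140:260,200:280],(320,480),interpolation=cv2.INTER_CUBIC)
cv2.imwrite('pics/m4.png',np.hstack([A,B]))
```

```text
[-111.6827  -60.8843] [ 0.4779 -0.2523  0.1164] [[-0.1762  0.9843 -0.0019]
 [ 0.9843  0.1762  0.0022]
 [ 0.0025 -0.0015 -1.    ]] [1.7223 3.0867 0.1638] 0.2793755425318877
```

View pics/m4.png

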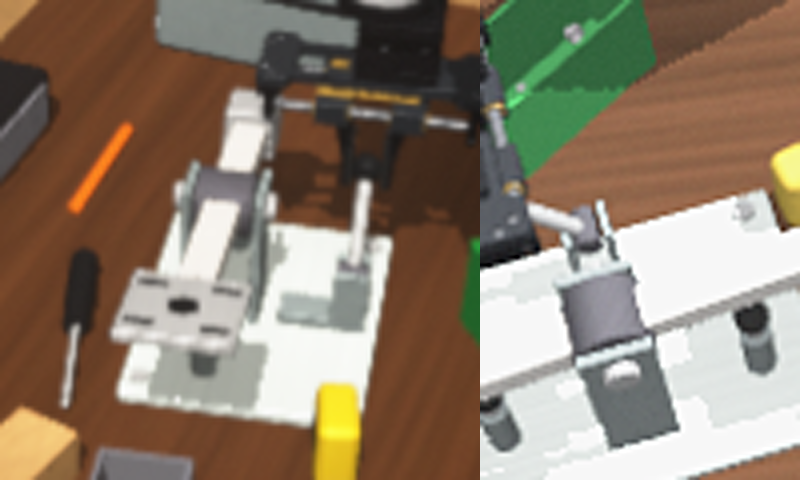

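The side view shows the lever leaning towards the tail with the knob still gripped at (368,165), and the head plate raised. One small extra push will confirm it is on the stop.

>>> move_arm --linear '[[-0.5,0,0.3],[-0.7,0,0.4],[-0.7,0,0.4]]' --angular '[[0,0,0],[0,0,0],[0,0,0]]' --fingers '[1,1,1]'

```text
time_s: 8.3
position: [0.4781, -0.2541, 0.1149]
tcp_rot: [[-0.175, 0.985, -0.004], [0.985, 0.175, 0.011], [0.012, -0.002, -1.0]]
force: [0.8, 18.2, 23.5]
opening: 0.277
```

>>> move_arm --linear '[[0.5,0,-0.2],[0.5,0,-0.2],[0.5,0,-0.2],[0.5,0,-0.2],[0.5,0,-0.2],[0.5,0,-0.2]]' --angular '[[0,0,0],[0,0,0],[0,0,0],[0,0,0],[0,0,0],[0,0,0]]' --fingers '[1,0,-0.3,-0.3,-0.3,-0.3]'

```text
time_s: 8.8
position: [0.477, -0.2498, 0.1164]
tcp_rot: [[-0.174, 0.985, -0.005], [0.985, 0.174, 0.011], [0.012, -0.003, -1.0]]
force: [0.1, 0.2, -0.5]
opening: 0.568
```

>>> move_arm --linear '[[0,0,-2],[0,0,-5],[0,0,-8],[0,0,-10],[0,0,-11],[0,0,-11]]' --angular '[[0,0,0],[0,0,0],[0,0,0],[0,0,0],[0,0,0],[0,0,0]]' --fingers '[-0.3,-0.3,0.3,1,1,1]'

```text
time_s: 9.3
position: [0.4786, -0.2522, 0.2285]
tcp_rot: [[-0.174, 0.985, -0.001], [0.985, 0.174, 0.008], [0.008, 0.0, -1.0]]
force: [-0.0, -0.1, -0.6]
opening: 0.43
```

Run:
```python
from h import *
s=read_state();r=np.array(s['tcp_rot']);p=np.array(s['position'])
print(p,loc(p),r,s['opening'])
print('to head 190', r.T@(glob(-3,200,190)-p)*100)
w=snap('wrist','w5');snap('scene','sc5')
cv2.imwrite('pics/m5.png',np.hstack([cv2.imread('pics/w5.png')[:,120:500],cv2.resize(cv2.imread('pics/sc5.png')[140:260,180:300],(400,400),interpolation=cv2.INTER_CUBIC)]))
```

```text
[ 0.4786 -0.2522  0.2285] [-110.9436  -60.8283] [[-0.174   0.9847 -0.0011]
 [ 0.9847  0.174   0.0078]
 [ 0.0079  0.0003 -1.    ]] 0.42979080128153174
to head 190 [26.0782 10.7288  4.0544]
```

View pics/m5.png

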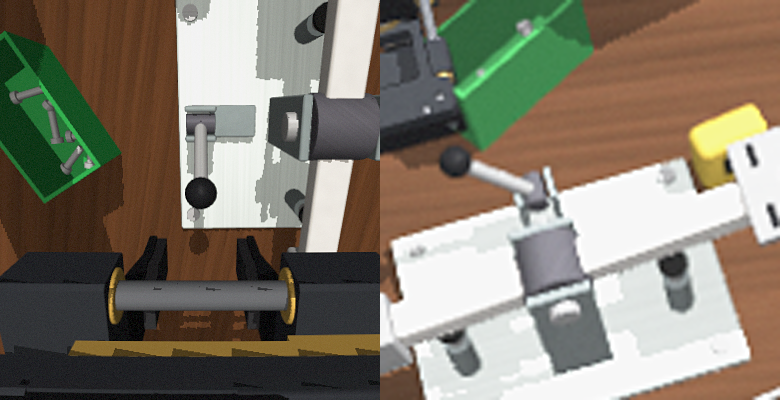

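The lever now leans fully towards the tail, with the knob at wrist pixel (320,193). The push met about 30 N, so it is on the stop. I go over the head plate with the fingers shut.

Run:
```python
from h import *
p=atz(load('w5'),320,193,.134);print(loc(p),np.arcsin(-loc(p)[1]/90)+.65)
```

```text
[-112.5231  -50.5467] 1.2463549402475107
```

>>> move_arm --linear '[[2,0.8,0],[5,2,0],[8,3.3,0],[11,4.5,0.2],[14,5.8,0.6],[17,7,1],[20,8.2,1.6],[23,9.5,2.4],[25,10.3,3],[26,10.7,3.6],[26,10.7,4],[26,10.7,4]]' --angular '[[0,0,0],[0,0,0],[0,0,0],[0,0,0],[0,0,0],[0,0,0],[0,0,0],[0,0,0],[0,0,0],[0,0,0],[0,0,0],[0,0,0]]' --fingers '[1,1,1,1,1,1,1,1,1,1,1,1]'

```text
time_s: 10.4
position: [0.5354, 0.0243, 0.1863]
tcp_rot: [[-0.175, 0.984, -0.011], [0.984, 0.175, 0.012], [0.014, -0.008, -1.0]]
force: [0.9, 0.5, -0.2]
opening: 0.006
```

Run:
```python
from h import *
s=read_state();print(s['position'],loc(s['position']),s['opening'],s['force'],s['tcp_rot'])
```

```text
[0.5354 0.0243 0.1863] [ -6.2406 201.248 ] 0.005756771380289625 [ 0.8504  0.5319 -0.1865] [[-0.1751  0.9845 -0.0105]
 [ 0.9844  0.1753  0.0119]
 [ 0.0136 -0.0083 -0.9999]]
```

The camera puts the lever at about 1.25 rad: it was on the stop, but my release dragged it back a little. I'll push it fully over again with shut fingers before pressing the head.

>>> move_arm --linear '[[-2,-1,-0.5],[-5,-2.4,-1],[-8,-3.9,-1.5],[-11,-5.3,-1.5],[-14,-6.8,-1.5],[-17,-8.2,-1.5],[-20,-9.7,-1.5],[-21.5,-10.4,-1.5],[-21.9,-10.6,-1.5],[-21.9,-10.6,-1.5],[-21.9,-10.6,-1.5]]' --angular '[[0,0,0],[0,0,0],[0,0,0],[0,0,0],[0,0,0],[0,0,0],[0,0,0],[0,0,0],[0,0,0],[0,0,0],[0,0,0]]' --fingers '[1,1,1,1,1,1,1,1,1,1,1]'

```text
time_s: 11.32
position: [0.469, -0.2102, 0.1991]
tcp_rot: [[-0.173, 0.985, -0.011], [0.985, 0.173, 0.013], [0.015, -0.009, -1.0]]
force: [0.1, 0.2, -1.0]
opening: 0.005
```

Run:
```python
from h import *
s=read_state();r=np.array(s['tcp_rot']);p=s['position'];print(p,loc(p),r)
print(r.T@(glob(-112,-18,125)-p)*100,r.T@(glob(-112,-36,125)-p)*100)
```

```text
[ 0.469  -0.2102  0.1991] [-113.0523  -17.7881] [[-0.1734  0.9848 -0.011 ]
 [ 0.9848  0.1735  0.0128]
 [ 0.0145 -0.0086 -0.9999]]
[-0.1285  0.1693  7.4084] [-1.9283  0.1748  7.3822]
```

>>> move_arm --linear '[[0,0.1,2.5],[0,0.1,5],[-0.1,0.1,7],[-0.1,0.1,7.4],[-0.1,0.1,7.4],[-0.6,0.1,7.4],[-1.1,0.1,7.4],[-1.5,0.1,7.4],[-1.8,0.1,7.4],[-1.9,0.1,7.4],[-1.9,0.1,7.4]]' --angular '[[0,0,0],[0,0,0],[0,0,0],[0,0,0],[0,0,0],[0,0,0],[0,0,0],[0,0,0],[0,0,0],[0,0,0],[0,0,0]]' --fingers '[1,1,1,1,1,1,1,1,1,1,1]'

```text
time_s: 12.23
position: [0.4722, -0.2249, 0.1254]
tcp_rot: [[-0.171, 0.985, -0.011], [0.985, 0.171, 0.019], [0.02, -0.008, -1.0]]
force: [2.3, 10.0, 2.4]
opening: 0.002
```

>>> move_arm --linear '[[-0.5,0,0],[-0.6,0,0],[-0.6,0,0]]' --angular '[[0,0,0],[0,0,0],[0,0,0]]' --fingers '[1,1,1]'

```text
time_s: 12.48
position: [0.4722, -0.2251, 0.1255]
tcp_rot: [[-0.168, 0.986, -0.014], [0.985, 0.169, 0.03], [0.032, -0.008, -0.999]]
force: [2.0, 15.6, 3.4]
opening: 0.002
```

>>> move_arm --linear '[[1,0,0],[1.8,0,0],[1.8,0,-2],[1.8,0,-5],[1.8,0,-7.5],[1.8,0,-7.5],[1.8,0,-7.5]]' --angular '[[0,0,0],[0,0,0],[0,0,0],[0,0,0],[0,0,0],[0,0,0],[0,0,0]]' --fingers '[1,1,1,1,1,1,1]'

```text
time_s: 13.07
position: [0.4713, -0.211, 0.203]
tcp_rot: [[-0.168, 0.986, -0.009], [0.985, 0.169, 0.026], [0.027, -0.005, -1.0]]
force: [-0.0, 0.0, -0.8]
opening: 0.004
```

Run:
```python
from h import *
s=read_state();r=np.array(s['tcp_rot']);p=s['position'];print(p,loc(p))
S=snap('scene','sc6');snap('side','sd6')
g=S['color'][150:200,185:240].astype(int).sum(2);m=(g<150).astype(np.uint8)
n,l,st,ce=cv2.connectedComponentsWithStats(m)
for i in range(1,n):
  if st[i,4]>20: print(st[i],ce[i]+[185,150],loc(atz(S,*(ce[i]+[185,150]),.134)))
print(r.T@(glob(-3,200,190)-p)*100, r)
```

```text
[ 0.4713 -0.211   0.203 ] [-110.8676  -19.0313]
[ 8  2 15  5 28] [200.1429 153.8214] [-225.3653  -36.7182]
[11 10 15  7 73] [203.411 163.411] [-191.1956  -34.2201]
[  6  24  34  20 232] [206.4224 182.5431] [-128.5177  -38.3543]
[21.9468 10.618   1.8401] [[-0.1684  0.9857 -0.0093]
 [ 0.9853  0.1686  0.0258]
 [ 0.0269 -0.0048 -0.9996]]
```

The extra push gained no travel at 15 N, so the lever is on its stop. Next I press the head.

>>> move_arm --linear '[[2,1,0],[5,2.4,0],[8,3.9,0],[11,5.3,0],[14,6.8,0],[17,8.2,0.5],[20,9.7,1],[21.5,10.4,1.5],[21.9,10.6,1.8],[21.9,10.6,1.8],[21.9,10.6,1.8]]' --angular '[[0,-0.026,0],[0,-0.026,0],[0,-0.026,0],[0,-0.026,0],[0,-0.026,0],[0,-0.026,0],[0,-0.026,0],[0,-0.026,0],[0,-0.026,0],[0,-0.026,0],[0,-0.026,0]]' --fingers '[1,1,1,1,1,1,1,1,1,1,1]'

```text
time_s: 14.08
position: [0.5363, 0.0239, 0.1877]
tcp_rot: [[-0.169, 0.986, -0.012], [0.986, 0.169, 0.004], [0.006, -0.011, -1.0]]
force: [0.5, -0.9, 0.2]
opening: 0.004
```

>>> move_arm --linear '[[0,0,1],[0,0,2],[0,0,3],[0,0,4],[0,0,5],[0,0,6],[0,0,7],[0,0,8],[0,0,8.8],[0,0,9.3],[0,0,9.4],[0,0,9.4]]' --angular '[[0,0,0],[0,0,0],[0,0,0],[0,0,0],[0,0,0],[0,0,0],[0,0,0],[0,0,0],[0,0,0],[0,0,0],[0,0,0],[0,0,0]]' --fingers '[1,1,1,1,1,1,1,1,1,1,1,1]'

```text
time_s: 15.08
position: [0.5356, 0.0231, 0.0941]
tcp_rot: [[-0.17, 0.985, -0.011], [0.985, 0.17, 0.002], [0.004, -0.011, -1.0]]
force: [-1.3, -1.7, 12.7]
opening: 0.011
```

>>> move_arm --linear '[[0,0,0.3],[0,0,0.4],[0,0,0.4],[0,0,0.4],[0,0,0.4],[0,0,0.4],[0,0,0.4],[0,0,0.4],[0,0,0.4],[0,0,0.4],[0,0,0.4],[0,0,0.4]]' --angular '[[0,0,0],[0,0,0],[0,0,0],[0,0,0],[0,0,0],[0,0,0],[0,0,0],[0,0,0],[0,0,0],[0,0,0],[0,0,0],[0,0,0]]' --fingers '[1,1,1,1,1,1,1,1,1,1,1,1]'

```text
time_s: 16.08
position: [0.5357, 0.0229, 0.0925]
tcp_rot: [[-0.171, 0.985, -0.01], [0.985, 0.171, 0.0], [0.002, -0.01, -1.0]]
force: [-4.8, 1.7, 24.6]
opening: 0.004
```

>>> move_arm --linear '[[0,0,0.1],[0,0,0.1],[0,0,0.1],[0,0,0.1],[0,0,0.1],[0,0,0.1]]' --angular '[[0,0,0],[0,0,0],[0,0,0],[0,0,0],[0,0,0],[0,0,0]]' --fingers '[1,1,1,1,1,1]'

```text
time_s: 16.58
position: [0.5357, 0.0229, 0.0931]
tcp_rot: [[-0.171, 0.985, -0.009], [0.985, 0.171, 0.0], [0.002, -0.009, -1.0]]
force: [-3.6, 1.2, 18.5]
opening: 0.003
```

Run:
```python
from h import *
snap('side','sd7');snap('scene','sc7')
A=cv2.resize(cv2.imread('pics/sd7.png')[105:255,260:380],(480,600),interpolation=cv2.INTER_CUBIC)
B=cv2.resize(cv2.imread('pics/sc7.png')[140:260,180:340],(320,240),interpolation=cv2.INTER_CUBIC)
o=np.zeros((600,800,3),np.uint8);o[:,:480]=A;o[:240,480:]=B;cv2.imwrite('pics/m7.png',o)
```

View pics/m7.png

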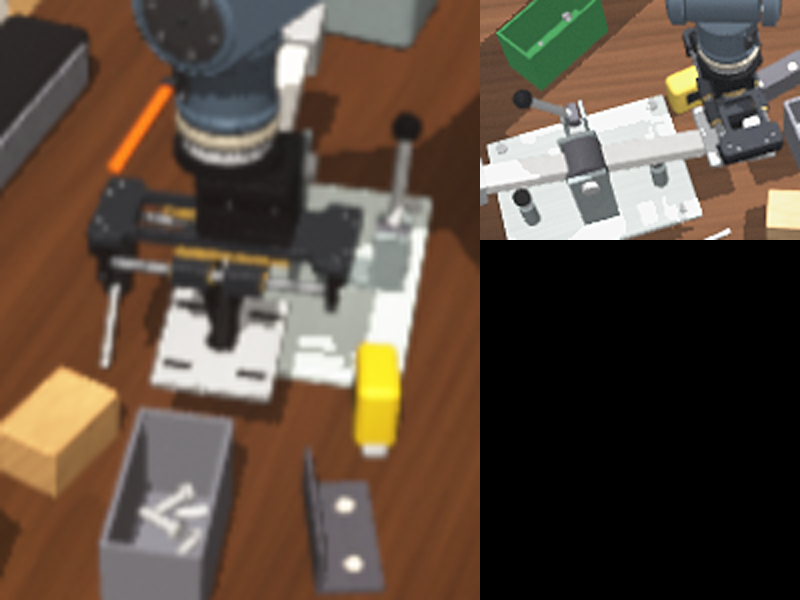

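The head is on its bottom stop: TCP z 0.093 as computed, held 1.5 s with 18–25 N. The bin is well clear of the plate edge and the lever is over at the back. Let it rise now.

>>> move_arm --linear '[[0,0,-0.7],[0,0,-1.5],[0,0,-2.3],[0,0,-3.1],[0,0,-3.9],[0,0,-4.7],[0,0,-5.5],[0,0,-6.5],[0,0,-8],[0,0,-9.5],[0,0,-11],[0,0,-11]]' --angular '[[0,0,0],[0,0,0],[0,0,0],[0,0,0],[0,0,0],[0,0,0],[0,0,0],[0,0,0],[0,0,0],[0,0,0],[0,0,0],[0,0,0]]' --fingers '[1,1,1,1,1,1,1,1,1,1,1,1]'

```text
time_s: 17.68
position: [0.5391, 0.0223, 0.2061]
tcp_rot: [[-0.171, 0.985, -0.002], [0.985, 0.171, -0.001], [-0.001, -0.003, -1.0]]
force: [0.6, 0.4, 0.6]
opening: 0.003
```

Run:
```python
from h import *
s=read_state();r=np.array(s['tcp_rot']);p=s['position'];print(p,loc(p))
print(r.T@(glob(-112,-100,200)-p)*100)
```

```text
[0.5391 0.0223 0.2061] [ -3.0433 198.636 ]
[-29.9227 -10.729    0.6665]
```

>>> move_arm --linear '[[-2,-0.7,0],[-5,-1.8,0],[-8.5,-3,0],[-12,-4.3,0],[-15.5,-5.6,0],[-19,-6.8,0],[-22.5,-8.1,0],[-25.5,-9.1,0],[-28,-10,0],[-29.5,-10.6,0],[-29.9,-10.7,0.5],[-29.9,-10.7,0.6]]' --angular '[[0,0,0],[0,0,0],[0,0,0],[0,0,0],[0,0,0],[0,0,0],[0,0,0],[0,0,0],[0,0,0],[0,0,0],[0,0,0],[0,0,0]]' --fingers '[1,1,1,1,1,1,1,1,1,1,1,1]'

```text
time_s: 18.68
position: [0.484, -0.2914, 0.1992]
tcp_rot: [[-0.169, 0.986, -0.004], [0.986, 0.169, -0.0], [0.001, -0.004, -1.0]]
force: [-0.3, 0.5, 0.2]
opening: 0.007
```

Run:
```python
from h import *
s=read_state();r=np.array(s['tcp_rot']);p=s['position'];print(p,loc(p),r)
for y in (-100,-70,0,30,36): print(r.T@(glob(-112,y,127)-p)*100)
```

```text
[ 0.484  -0.2914  0.1992] [-112.5953 -100.4167] [[-0.1686  0.9857 -0.0037]
 [ 0.9857  0.1686 -0.0001]
 [ 0.0006 -0.0037 -1.    ]]
[0.038  0.0858 7.2226]
[3.0379 0.0619 7.2245]
[10.0377  0.0063  7.2287]
[13.0376 -0.0175  7.2305]
[13.6376 -0.0223  7.2309]
```

>>> move_arm --linear '[[0,0,2.5],[0,0,5],[0,0,7],[0,0,7.2],[0,0,7.2]]' --angular '[[0,0,0],[0,0,0],[0,0,0],[0,0,0],[0,0,0]]' --fingers '[1,1,1,1,1]'

```text
time_s: 19.1
position: [0.483, -0.2891, 0.1258]
tcp_rot: [[-0.17, 0.985, -0.007], [0.985, 0.17, 0.003], [0.004, -0.006, -1.0]]
force: [-1.0, 0.5, -0.3]
opening: 0.005
```

>>> move_arm --linear '[[1,0,0],[2,0,0],[3.2,0,0],[4.4,0,0],[5.6,0,0],[6.8,0,0],[8,0,0],[9.2,0,0],[10.4,0,0],[11.4,0,0],[12.2,0,0],[12.8,0,0]]' --angular '[[0,0,0],[0,0,0],[0,0,0],[0,0,0],[0,0,0],[0,0,0],[0,0,0],[0,0,0],[0,0,0],[0,0,0],[0,0,0],[0,0,0]]' --fingers '[1,1,1,1,1,1,1,1,1,1,1,1]'

```text
time_s: 20.1
position: [0.4625, -0.1645, 0.1275]
tcp_rot: [[-0.173, 0.985, -0.003], [0.985, 0.173, -0.004], [-0.003, -0.003, -1.0]]
force: [-1.3, -11.7, -8.1]
opening: 0.005
```

>>> move_arm --linear '[[0.2,0,0],[0.4,0,0],[0.6,0,0],[0.6,0,0]]' --angular '[[0,0,0],[0,0,0],[0,0,0],[0,0,0]]' --fingers '[1,1,1,1]'

```text
time_s: 20.43
position: [0.4623, -0.1613, 0.1282]
tcp_rot: [[-0.178, 0.984, 0.0], [0.984, 0.178, -0.012], [-0.012, -0.002, -1.0]]
force: [-1.6, -11.8, -8.2]
opening: 0.003
```

Run:
```python
from h import *
s=read_state();print(loc(s['position']),s['position'],s['force'],s['tcp_rot'])
```

```text
[-111.0372   31.451 ] [ 0.4623 -0.1613  0.1282] [ -1.5898 -11.8491  -8.2185] [[-0.1776  0.9841  0.    ]
 [ 0.984   0.1776 -0.0117]
 [-0.0115 -0.002  -0.9999]]
```

Position is as expected for the end (y≈31). I push on a little to see whether it yields.

>>> move_arm --linear '[[0.4,0,0],[0.7,0,0],[0.9,0,0],[0.9,0,0],[0.9,0,0]]' --angular '[[0,0,0],[0,0,0],[0,0,0],[0,0,0],[0,0,0]]' --fingers '[1,1,1,1,1]'

```text
time_s: 20.85
position: [0.4626, -0.1608, 0.1288]
tcp_rot: [[-0.185, 0.983, 0.005], [0.982, 0.185, -0.029], [-0.03, -0.001, -1.0]]
force: [-4.5, -28.0, -13.3]
opening: 0.012
```

It is on the stop: 28 N and no more travel. Back off towards -y, go up and check.

>>> move_arm --linear '[[-1,0,0],[-2.5,0,0],[-3.5,0,-1],[-4,0,-4],[-4,0,-7],[-5,0,-10],[-7,-1,-12],[-9,-2,-13],[-11,-2,-13],[-11,-2,-13]]' --angular '[[0,0,0],[0,0,0],[0,0,0],[0,0,0],[0,0,0],[0,0,0],[0,0,0],[0,0,0],[0,0,0],[0,0,0]]' --fingers '[1,1,1,1,1,1,1,1,1,1]'

```text
time_s: 21.68
position: [0.4642, -0.2719, 0.2643]
tcp_rot: [[-0.183, 0.983, 0.01], [0.982, 0.183, -0.033], [-0.035, 0.004, -0.999]]
force: [-0.1, -0.2, -0.1]
opening: 0.005
```

Run:
```python
from h import *
s=read_state();print(s['position'],s['force'])
S=snap('scene','sc8');D=snap('side','sd8')
A=cv2.resize(cv2.imread('pics/sd8.png')[95:265,240:390],(500,567),interpolation=cv2.INTER_CUBIC)
B=cv2.resize(cv2.imread('pics/sc8.png')[120:310,140:460],(300,178),interpolation=cv2.INTER_AREA)
C=cv2.resize(cv2.imread('pics/sc8.png')[150:230,190:310],(300,200),interpolation=cv2.INTER_CUBIC)
o=np.zeros((567,800,3),np.uint8);o[:,:500]=A;o[:178,500:]=B;o[190:390,500:]=C;cv2.imwrite('pics/m8.png',o)
g=S['color'][160:195,230:255].astype(int).sum(2);m=(g<150).astype(np.uint8)
n,l,st,ce=cv2.connectedComponentsWithStats(m)
for i in range(1,n):
  if st[i,4]>15: print(st[i],ce[i]+[230,160],loc(atz(S,*(ce[i]+[230,160]),.134)))
```

```text
[ 0.4642 -0.2719  0.2643] [-0.0702 -0.1626 -0.0793]
[ 7 17  9  6 24] [240.5417 179.75  ] [-108.3508   49.3444]
```

View pics/m8.png

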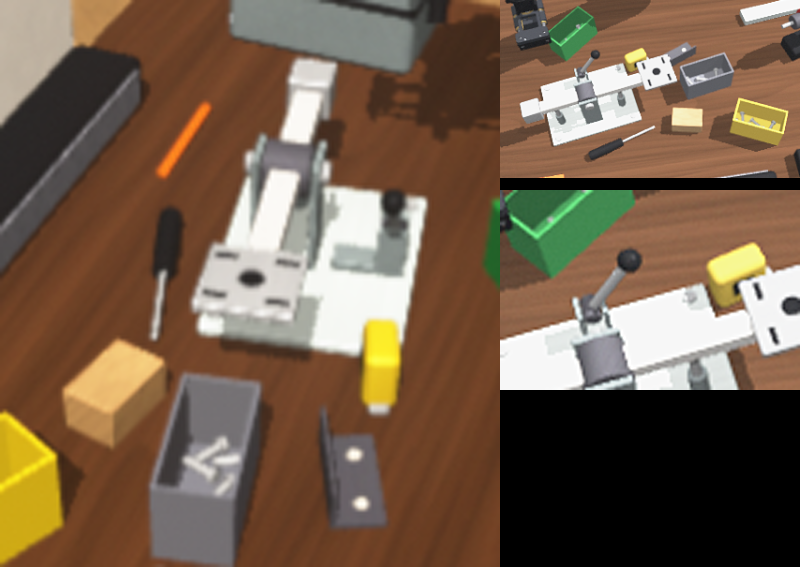

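The last picture shows the arm level: the plate hole is at side pixel (315.6,178.4), against (315.5,177.4) at the start and 171 when raised. The knob is back at scene pixel (241,178), started at (240,178). The bin is upright and clear, and the other things are unmoved.

```bash
python3 -c "
from rig import hand_in;print(hand_in())"
```

```text
the job is handed in; nothing more can be done
None
```

The job is done in the order asked and handed in at about 22 s of the 66 s allowed.

- **Bin:** I gripped it and slid it out from under the head plate. It stands upright on the table, about 33 mm clear of the plate.
- **Lever to free:** I threw it over until the arm sprang up. Letting go of the knob dragged the lever back to about 1.25 rad, so I pushed it fully over again. It met its stop at 15 N with no more travel.
- **Head press:** I held the plate on its bottom stop for about 1.5 s with 18–25 N. The finger tip was at 93 mm, the height expected there. I then let it rise.
- **Lever to locked:** I pushed it back until it met its stop at 28 N with no more travel.

In the last pictures the arm is level and the knob is within about a pixel of where it started. The bin is clear and the gripper touches nothing. By eye, the other things on the table have not moved.

My camera readings of the knob disagreed with the given geometry by about 2–5 mm. I therefore judged the lever's end positions mainly by force and by the lack of further travel.

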